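# Swap two vessels between transport boxes and block the gaps

## Robot

A 6-joint arm with a two-finger parallel gripper is mounted at the origin on a cart in front of the work surface, level with it; the furniture and walls round the work are solid. World frame = base frame: x ahead of the robot, y to its left, z up, the work surface at z = 0. Lengths are in m, angles in rad, forces in N, time in s.
With the tool pointing down it reaches from about 0.275 to 1 m from the base axis. Payload 8.4 kg.
Tool frame: the origin (TCP) lies on the centre line of the jaws, within the pads' length; the fingertips stand 17 mm ahead of it and the grasp point (between the pads) lies 2 mm behind it (bot.tcp_to_tips is the z of the fingertips in the tool frame, in m); z points along the fingers, y is the line along which they close (so a half turn about z gives the same grasp; the last joint's range is limited). The gripper opens to 85 mm and grips with 20 to 120 N. Pads are 22 mm wide; open, the fingers measure 114 mm over their backs; the gripper's body (76 mm by 85 mm) begins 54 mm behind the grasp point. The pads swing forward as they close: fully open they stand 13 mm farther back than shut.
Start: joints at [-1.133, 0.353, 1.633, -0, 1.155, -0.002], TCP at [0.266, -0.566, 0.248] pointing down, gripper open.
Joint ranges: [-2.63, 2.63], [-0.92, 2.1], [0.06, 2.66], [-1.3, 4.44], [0, 2.69], [-3.02, 3.02]. Speed limits (rad/s): [2.22, 2.22, 2.79, 3.14, 3.14, 3.14].

## Interface

Orientations are given as a unit quaternion [x, y, z, w].
In Python, from workcell import bot, hand, kinematics, get_obs, vision, hand_in gives the robot as it stands. The module is installed in compiled form; this text tells all that it offers. Calls block until the motion is done:
- bot.reach(position, orientation): joint-space move of the TCP to a pose.
- bot.servo_line(position, ori=None, velocity=0.15): straight line of the TCP; ori=None keeps the orientation; velocity is the mean speed in m/s.
- bot.goto_joints(angles): joint-space move.
- hand.move_gripper(opening, strength=None): finger opening in m; strength is the grip in N (None keeps the last); returns when the fingers have stopped.
- bot.dwell(seconds).
- kinematics.solve_ik(position, orientation): joint angles nearest the present ones, or None.
- get_obs(): the state.
- vision.read_camera(name): name is "side" or "top" or "wrist"; returns a dict with "frame" (480x640x3 uint8, red, green, blue), "intrinsics" (3x3 intrinsics, pixels), "view" (4x4, takes a point from world to camera coordinates). Camera axes: x right, y down, z forward; pixel columns grow to the right and rows downward; lengths in m; the calibration is good to about 2 mm. A picture is of the moment at which its call begins. There is no depth.
A pose or a line that the arm cannot do raises bot.IKError and nothing moves.
- hand_in(): hands the job in; it is judged then, once.
The state is a dict: "time_s": time; "joint_pos": joint angles; "joint_vel": joint speeds; "joint_efforts": joint torques, N m; "position": TCP position; "orientation": TCP orientation; "wrist_force": force on the tool from outside, world axes, zero at the start; "ft_torque": the same for the moment, N m; "gripper_width": finger opening in m; "grip_force": force on a finger pad.
Only numpy, scipy, OpenCV 4.12 (cv2) and the standard library are available. Lean on these libraries where they do the work, as an engineer would, in place of code of your own. Each camera call takes 0.05 s, during which the arm holds its last target. There are 200 camera calls.

## Task

The conical flask and the sample bottle were packed into each other's transport boxes: swap them, so that the flask stands in the longer box and the bottle in the shorter one (one of them will have to wait on a free spot of the worktop). Also fill the gap left in each box so that nothing can shift: stand the thick foam brick upright in the longer box beside the flask and the thin brick upright in the shorter box beside the bottle. Keep both vessels upright all the time, and leave the small beaker and the dropper bottle where they stand.

Things in the scene. Friction and masses are not known exactly. Their poses are not given: they have to be found in the camera images.
- long_box: the longer of two open light grey plastic transport boxes, fixed to the worktop. Outside 102 (x) x 153 (y) x 55 mm high, inside 92 x 143 mm, walls 5 mm, inner floor 6 mm above the worktop. Origin: centre of its underside; y runs along its long side, z up. At the start the sample bottle stands near its middle. Flask (80) and thick brick (45) side by side along y leave 18 mm of play.
- short_box: the shorter of the two open light grey plastic transport boxes, fixed to the worktop. Outside 102 (x) x 113 (y) x 55 mm high, inside 92 x 103 mm, walls 5 mm, inner floor 6 mm above the worktop. Origin: centre of its underside; y runs along its slightly longer side, z up. At the start the conical flask stands near its middle. Bottle (60) and thin brick (25) side by side along y leave 18 mm of play. Between the two boxes there is bare worktop, wide enough to set a vessel down.
- flask_center (a point): clear conical glass flask, loose, 80 mm across the base, 122 mm high, about 0.14 kg; this point is on its axis half-way up (61 mm above its base), z up along its axis. Grasp the neck: from 55 to 122 mm above the base it acts as a 26 mm square column with sides along its x and y.
- bottle_center (a point): white round plastic sample bottle with blue screw cap (fixed on), loose, 60 mm across, 132 mm high, about 0.2 kg; this point is on its axis half-way up (66 mm above its base), z up along its axis. Grasp the cap: from 113 to 133 mm above the base it acts as a 36 mm square block with sides along its x and y; the body below ends in shoulders at 105 mm.
- thick_brick_center (a point): one of two grey stiff foam bricks (rigid, light, about 60 g), standing upright on the worktop: the thick one, 56 (x) x 45 (y) x 110 mm high (z). This point is its centre.
- thin_brick_center (a point): one of two grey stiff foam bricks (rigid, light, about 60 g), standing upright on the worktop: the thin one, 56 (x) x 25 (y) x 110 mm high (z). This point is its centre.
- beaker_center (a point): small empty clear glass beaker, loose bystander, 60 mm across, 70 mm high; this point is its centre, 35 mm up. Leave alone.
- dropper_center (a point): small brown dropper bottle, loose bystander, 29 mm across, 77 mm high; this point is its centre, 38 mm up. Leave alone.
There are look-alikes about, which are no part of the job. What is shaped like the part that bears thick_brick_center but turquoise is not meant.

How it is judged:
At the end, for the whole second after the job is handed in: The flask and the thick brick stand upright (within 0.15 rad) on the floor of the longer box, the bottle and the thin brick upright on the floor of the shorter box (heights within 7 mm of standing on the floor, centres within the inner walls), all released and at rest (x of flask_center in the frame of long_box between -0.02 and 0.02 m and y of flask_center in the frame of long_box between -0.045 and 0.045 m and z of flask_center in the frame of long_box between 0.06 and 0.074 m and angle between each of flask_center, thick_brick_center, bottle_center, thin_brick_center's own z axis and vertical below 0.15 rad and linear speed of each of flask, thick_brick, bottle, thin_brick below 0.03 m/s and x of thick_brick_center in the frame of long_box between -0.03 and 0.03 m and y of thick_brick_center in the frame of long_box between -0.06 and 0.06 m and z of thick_brick_center in the frame of long_box between 0.054 and 0.068 m and x of bottle_center in the frame of short_box between -0.03 and 0.03 m and y of bottle_center in the frame of short_box between -0.04 and 0.04 m and z of bottle_center in the frame of short_box between 0.065 and 0.079 m and x of thin_brick_center in the frame of short_box between -0.03 and 0.03 m and y of thin_brick_center in the frame of short_box between -0.05 and 0.05 m and z of thin_brick_center in the frame of short_box between 0.054 and 0.068 m); the robot touches nothing.
It fails at once if the flask is tipped by more than 0.6 rad (angle between flask_center's own z axis and vertical above 0.6 rad).
It fails at once if the bottle is tipped by more than 0.6 rad (angle between bottle_center's own z axis and vertical above 0.6 rad).
It fails at once if the small beaker is moved by more than 25 mm (distance of beaker_center from where it was at the start of the episode above 0.025 m).
It fails at once if the dropper bottle is moved by more than 25 mm (distance of dropper_center from where it was at the start of the episode above 0.025 m).
It also fails if it takes over 118 s, if anything falls off the work surface, if the arm or the gripper's body presses on something with over 40 N, if the wrist force passes 120 N, or if a joint passes its speed limit or range.

## Working session

There is one attempt and no reset: what is moved stays moved. The work goes in short steps, each a Python script; the robot and the scene stay as the last script left them, time stands still between calls to the robot, and variables do not carry over. Pictures are saved under pics/ and viewed, at most 14 in all, crops included, and the job is handed in when it is done.

```bash
mkdir -p pics; cat > h.py <<'E'
import numpy as np, cv2
from workcell import bot, hand, kinematics, get_obs, vision, hand_in
def snap(name,fn):
    c=vision.read_camera(name); cv2.imwrite('pics/'+fn,c['frame'][:,:,::-1]); np.savez('pics/'+fn+'.npz',K=c['intrinsics'],V=c['view']); return c
def px2w(fn,u,v,z):
    d=np.load('pics/'+fn+'.npz');K,V=d['K'],d['V'];R,t=V[:3,:3],V[:3,3]
    o=-R.T@t; r=R.T@np.linalg.solve(K,[u,v,1.]); return o+r*(z-o[2])/r[2]
E
python3 - <<'E'
from h import *
for n in('top','side','wrist'):
    snap(n,n+'0.png'); d=np.load(f'pics/{n}0.png.npz');print(d['K'],d['V'])
print(get_obs()['orientation'],get_obs()['time_s'])
E
```

```text
[[486.60564203   0.         318.58406511]
 [  0.         486.60564203 232.05149312]
 [  0.           0.           1.        ]] [[ 0.02216062 -0.99973361  0.00645157 -0.05796904]
 [-0.99456396 -0.02270183 -0.10162266  0.53148379]
 [ 0.10174205 -0.00416447 -0.9948021   1.0960122 ]
 [ 0.          0.          0.          1.        ]]
[[435.13186916   0.         316.84543483]
 [  0.         435.13186916 234.30644636]
 [  0.           0.           1.        ]] [[-0.99988091  0.00418429 -0.01485429  0.52840193]
 [ 0.0139884   0.65226959 -0.75785797  0.05959786]
 [ 0.00651791 -0.75797551 -0.65225044  0.99810863]
 [ 0.          0.          0.          1.        ]]
[[432.61542518   0.         325.90801421]
 [  0.         432.61542518 251.41894967]
 [  0.           0.           1.        ]] [[ 0.42599139 -0.90472593 -0.00152804 -0.62480763]
 [-0.86800005 -0.40917413  0.28134044 -0.03694713]
 [-0.25516122 -0.11852226 -0.95960681  0.37833887]
 [ 0.          0.          0.          1.        ]]
[ 9.75911142e-01  2.18167673e-01 -1.27814796e-04 -5.40966223e-04] 0.15
```

View pics/top0.png

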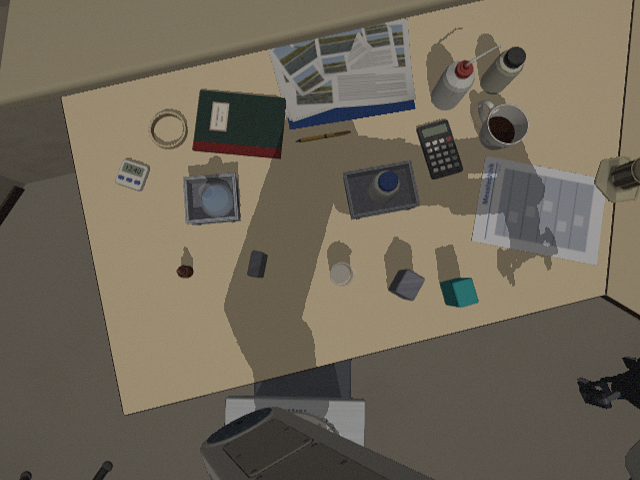

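View pics/side0.png

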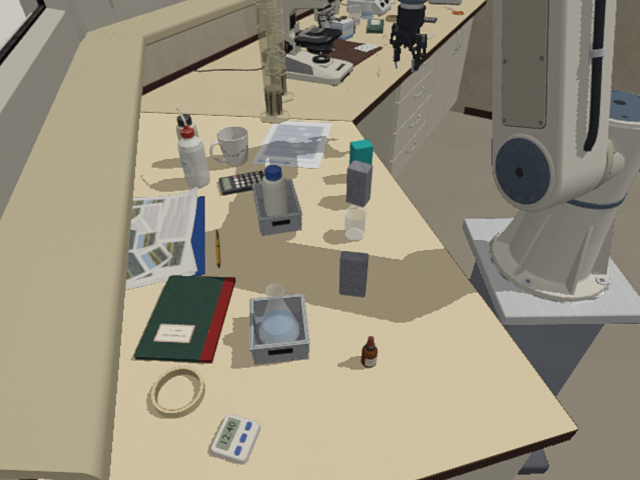

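The top view shows the short box with the flask at (212,198), the long box with the bottle at (382,190), the thin brick at (257,264), the thick brick at (407,285), the beaker at (341,273) and the dropper at (185,271). The turquoise decoy is at (460,292). I'll enlarge this area.

```bash
python3 - <<'E'
import cv2,numpy as np
a=cv2.imread('pics/top0.png')[150:310,170:430]
a=(255*(a/255.)**.6).astype(np.uint8)
cv2.imwrite('pics/c1.png',cv2.resize(a,None,fx=3,fy=3,interpolation=cv2.INTER_CUBIC))
b=cv2.imread('pics/side0.png')[140:380,230:390]
b=(255*(b/255.)**.6).astype(np.uint8)
cv2.imwrite('pics/c2.png',cv2.resize(b,None,fx=2.5,fy=2.5,interpolation=cv2.INTER_CUBIC))
E
```

```text
(no output)
```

View pics/c1.png

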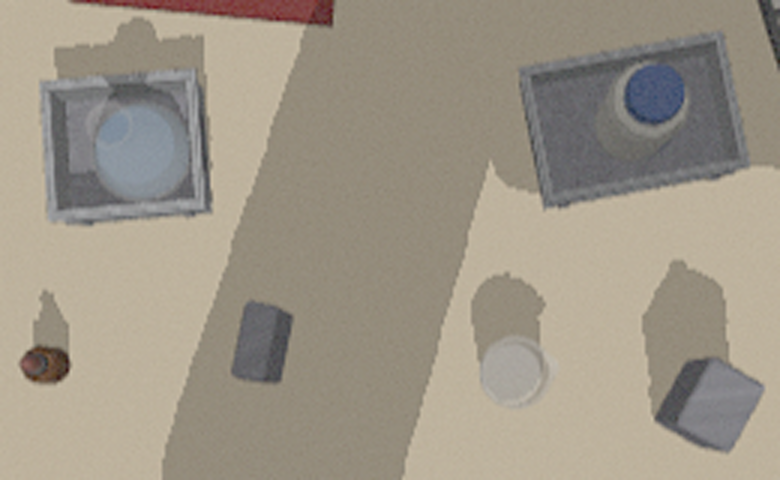

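View pics/c2.png

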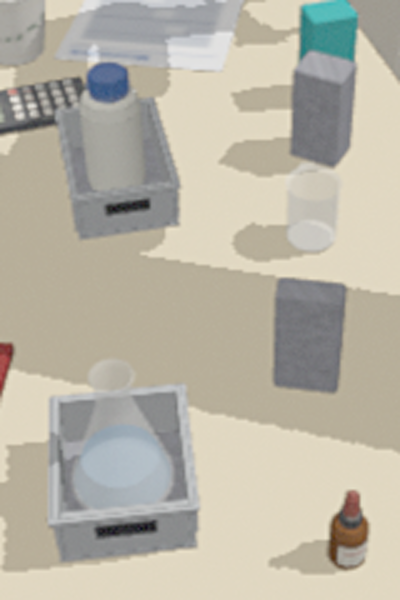

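Crop readings (÷3, +(170,150)). Long box rim corners: (519,68), (720,33), (749,166), (547,208). Short box rim corners: (41,84), (196,70), (212,211), (50,223). Cap centre is (655,94) and flask mouth is about (110,125). The thick brick's top face is at (707,357), (764,388), (728,452), (672,425), and the thin brick's is at about (248,301)–(233,376). Next I'll convert these and check them against the given sizes.

```bash
python3 - <<'E'
from h import *
np.set_printoptions(precision=4,suppress=True)
f=lambda u,v,z:px2w('top0.png',u/3+170,v/3+150,z)[:2]
def quad(n,P,z):
    Q=np.array([f(u,v,z) for u,v in P]); e=np.roll(Q,-1,0)-Q
    print(n,'c',Q.mean(0),'len',np.linalg.norm(e,axis=1),'ang',np.degrees(np.arctan2(e[:,1],e[:,0])))
quad('long',[(519,68),(720,33),(749,166),(547,208)],.055)
quad('short',[(41,84),(196,70),(212,211),(50,223)],.055)
quad('thick',[(707,357),(764,388),(728,452),(672,425)],.11)
quad('thin',[(248,301),(277,307),(263,382),(233,376)],.11)
for n,u,v,z in[('cap',655,94,.132),('neck',110,125,.122),('beak',515,372,.07),('drop',36,362,.077)]:print(n,f(u,v,z))
# side check: cap, neck
g=lambda u,v,z:px2w('side0.png',u/2.5+230,v/2.5+140,z)[:2]
for n,u,v,z in[('cap',110,76,.132),('neck',111,376,.122),('beak',314,178,.07),('thickmid',324,72,.11),('thinmid',311,287,.11),('bottlebase',113,183,.006),('drop',351,497,.077)]:print('side',n,g(u,v,z))
c=lambda u,v:g(u,v,.055)
quad2=np.array([c(*p) for p in[(50,394),(186,386),(197,513),(52,523)]]);print('short side',quad2.mean(0))
E
```

```text
long c [ 0.6304 -0.1862] len [0.1559 0.1044 0.1563 0.1092] ang [ -78.6101 -167.7017  103.1288   12.1111]
short c [0.5997 0.1979] len [0.1176 0.1087 0.1216 0.1065] ang [ -83.3812 -171.3929   95.5947    6.5095]
thick c [ 0.4157 -0.24  ] len [0.0455 0.052  0.0434 0.0542] ang [-117.4122  150.8091   65.5386  -26.8671]
thin c [0.4534 0.0875] len [0.021  0.0537 0.0216 0.0539] ang [-100.3895  171.3656   80.0292   -9.2551]
cap [ 0.6332 -0.1908]
neck [0.6039 0.1944]
beak [ 0.4366 -0.0987]
drop [0.436  0.2506]
side cap [ 0.6301 -0.1903]
side neck [0.6033 0.1911]
side beak [ 0.4349 -0.1035]
side thickmid [ 0.4177 -0.2266]
side thinmid [0.4528 0.089 ]
side bottlebase [ 0.6364 -0.1826]
side drop [0.4361 0.2649]
short side [0.6   0.205]
```

Both views agree to a few mm. The box angles come out at long ≈12.2° and short ≈7°. Moving above the bottle and looking with the wrist camera.

```bash
cat >> h.py <<'E'
from math import *
def q(hdeg):
    a=radians(hdeg+90)/2; return [cos(a),sin(a),0,0]
def st(m=''):
    o=get_obs(); print(m,'t%.1f'%o['time_s'],np.round(o['position'],4),'w%.4f'%o['gripper_width'],'g%.1f'%o['grip_force'],'F',np.round(o['wrist_force'],1))
E
python3 - <<'E'
from h import *
bot.reach([.631,-.190,.27],q(12.2)); st(); print(get_obs()['joint_pos'])
snap('wrist','w1.png')
E
```

```text
t2.0 [ 0.6306 -0.191   0.27  ] w0.0855 g0.0 F [-0.1 -0.4  0.2]
[-2.96293196e-01  3.87366863e-01  1.53320807e+00 -3.38186981e-04
  1.22113439e+00 -5.07464989e-01]
```

View pics/w1.png

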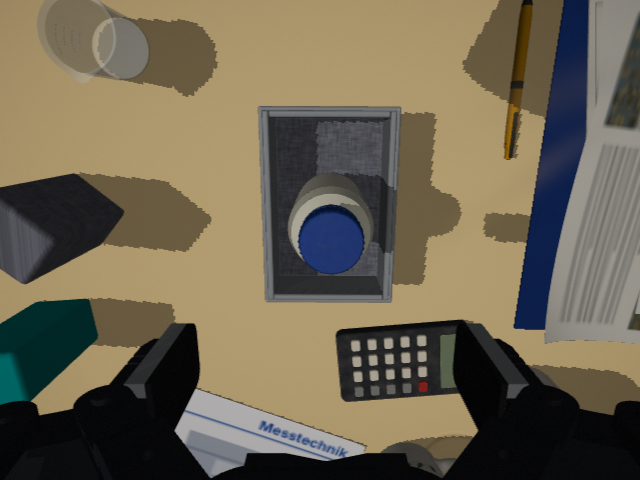

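The wrist view shows the long box rim at (260,107), (400,107), (391,301), (266,302) and the cap centred at (331,240). The thick brick is at the left.

```bash
python3 - <<'E'
from h import *
Q=np.array([px2w('w1.png',u,v,.055)[:2] for u,v in[(260,107),(400,107),(391,301),(266,302)]]);e=np.roll(Q,-1,0)-Q
print(Q.mean(0),np.linalg.norm(e,axis=1),np.degrees(np.arctan2(e[:,1],e[:,0])))
print(px2w('w1.png',331,240,.132),px2w('w1.png',119,45,.0))
E
```

```text
[ 0.63174968 -0.18539983] [0.10437762 0.15594149 0.10590333 0.15688942] [  12.12185805  -77.91844843 -167.36985303  101.52611755]
[ 0.63319653 -0.18913925  0.132     ] [ 0.43318307 -0.0957335   0.        ]
```

```bash
python3 - <<'E'
from h import *
bot.servo_line([.633,-.190,.16],velocity=.2); bot.servo_line([.633,-.190,.131],velocity=.08)
hand.move_gripper(.02,40); st('grip')
bot.servo_line([.633,-.190,.24],velocity=.15); st('lift')
bot.servo_line([.57,.005,.24],ori=q(7),velocity=.25); bot.servo_line([.57,.005,.127],velocity=.12); st('down')
hand.move_gripper(.07); bot.servo_line([.57,.005,.28],velocity=.2)
bot.reach([.602,.196,.28],q(7)); st(); snap('wrist','w2.png'); snap('top','t2.png')
E
```

```text
grip t3.8 [ 0.6334 -0.1901  0.1318] w0.0408 g34.3 F [-1.   0.1  4.9]
lift t4.7 [ 0.6323 -0.1898  0.2388] w0.0411 g34.2 F [-0.   0.5 -2.7]
down t6.7 [0.5704 0.0049 0.1274] w0.0402 g35.1 F [ 0.4 -0.5 -2.7]
 t8.8 [0.6016 0.195  0.2792] w0.0699 g0.0 F [ 0.9 -1.1  0.2]
```

View pics/w2.png

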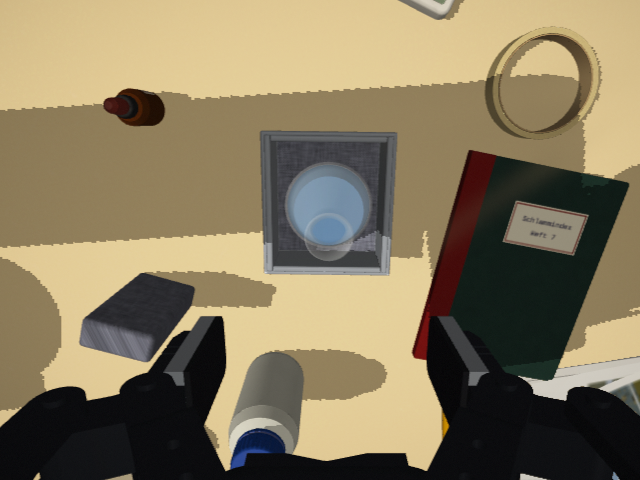

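The bottle stands upright between the boxes. The short box rim is at (261,131), (396,132), (389,274), (265,274) and the flask mouth is centred at (329,237).

```bash
python3 - <<'E'
from h import *
Q=np.array([px2w('w2.png',u,v,.055)[:2] for u,v in[(261,131),(396,132),(389,274),(265,274)]]);e=np.roll(Q,-1,0)-Q
print(Q.mean(0),np.linalg.norm(e,axis=1),np.degrees(np.arctan2(e[:,1],e[:,0])))
print(px2w('w2.png',329,237,.128), px2w('w2.png',328,203,.04))
E
```

```text
[0.60166382 0.20197817] [0.10495048 0.11685822 0.10587475 0.11768145] [   6.63363106  -83.27074867 -172.92198766   96.28012846]
[0.60324156 0.1949349  0.128     ] [0.60195518 0.20191265 0.04      ]
```

```bash
python3 - <<'E'
from h import *
bot.servo_line([.603,.197,.16],velocity=.2); bot.servo_line([.603,.197,.106],velocity=.12); st('at')
hand.move_gripper(.01,40); st('grip')
bot.servo_line([.603,.197,.29],velocity=.2); st('lift')
bot.servo_line([.6365,-.2114,.29],ori=q(12.1),velocity=.3); bot.servo_line([.6365,-.2114,.15],velocity=.2);bot.servo_line([.6365,-.2114,.107],velocity=.08); st('down')
hand.move_gripper(.06); st('rel'); bot.servo_line([.6365,-.2114,.28],velocity=.2)
bot.reach([.57,.005,.28],q(7)); st(); snap('wrist','w3.png'); snap('top','t3.png')
E
```

```text
at t10.3 [0.6034 0.1972 0.1066] w0.0699 g0.0 F [ 0.2 -0.   0.2]
grip t10.8 [0.6035 0.1971 0.1068] w0.0268 g38.3 F [-1.1 -1.7  6.2]
lift t11.8 [0.6022 0.1968 0.2885] w0.0266 g38.3 F [-0.3 -0.6 -3.1]
down t14.9 [ 0.6359 -0.2114  0.1062] w0.0260 g38.7 F [ 1.2 -0.1 -1.8]
rel t15.3 [ 0.6366 -0.2114  0.107 ] w0.0599 g0.0 F [ 0.3  0.4 -0. ]
 t17.2 [0.5705 0.0043 0.2798] w0.0597 g0.0 F [1.  0.  1.4]
```

View pics/w3.png

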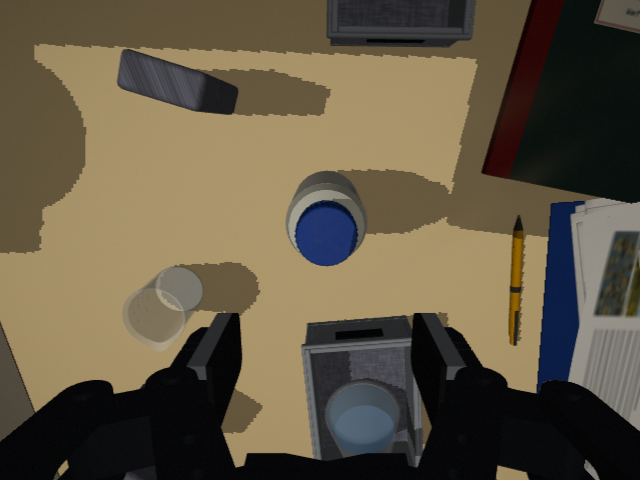

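View pics/t3.png

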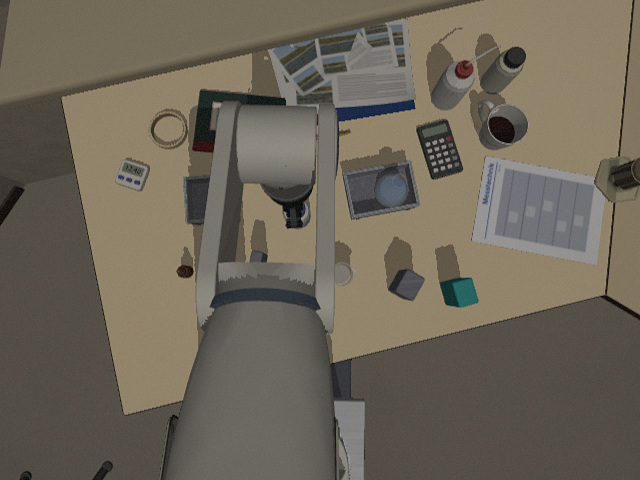

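The flask stands in the long box. In the wrist view the bottle cap is at (326,235) and the thin brick's top face is about (126,50), (209,75), (198,110), (118,82). Now the bottle goes into the short box, then a look over the thin brick.

```bash
python3 - <<'E'
from h import *
p=px2w('w3.png',326,235,.132); print(p)
Q=np.array([px2w('w3.png',u,v,.11)[:2] for u,v in[(126,50),(209,75),(198,110),(118,82)]]);e=np.roll(Q,-1,0)-Q
print(Q.mean(0),np.linalg.norm(e,axis=1),np.degrees(np.arctan2(e[:,1],e[:,0])))
assert np.hypot(p[0]-.57,p[1]-.005)<.012
x,y=.5*(p[:2]+[.57,.005])
bot.servo_line([x,y,.16],velocity=.2); bot.servo_line([x,y,.1265],velocity=.08)
hand.move_gripper(.02,40); st('grip')
bot.servo_line([x,y,.24],velocity=.2)
bot.servo_line([.600,.2174,.24],ori=q(6.7),velocity=.25); bot.servo_line([.600,.2174,.16],velocity=.2); bot.servo_line([.600,.2174,.133],velocity=.08); st('down')
hand.move_gripper(.07); bot.servo_line([.600,.2174,.28],velocity=.2)
hand.move_gripper(.085)
bot.reach([.453,.0885,.28],q(-9)); st(); snap('wrist','w4.png')
E
```

```text
[0.57011282 0.00630574 0.132     ]
[0.45549984 0.08918473] [0.05276959 0.02283225 0.05234405 0.02013709] [  -8.95125028 -105.44286229  168.13876639   75.09617439]
grip t19.0 [0.5705 0.0056 0.1273] w0.0358 g39.3 F [-0.9 -1.   5. ]
down t21.7 [0.5998 0.2174 0.1325] w0.0355 g39.6 F [ 0.2  0.2 -2.8]
 t24.1 [0.4543 0.089  0.2806] w0.0852 g0.0 F [ 0.1 -0.6  0.4]
```

View pics/w4.png

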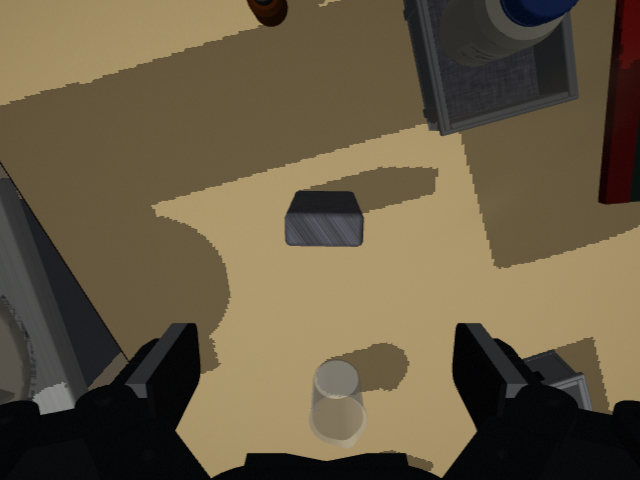

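The thin brick's top face is centred at (324,229) and runs parallel to the image rows, so its yaw is about -9°. The bottle stands in the short box.

```bash
python3 - <<'E'
from h import *
p=px2w('w4.png',324,229,.11); print(p)
Q=np.array([px2w('w4.png',u,v,.11)[:2] for u,v in[(288,212),(361,212),(363,246),(285,246)]]);print(np.linalg.norm(np.roll(Q,-1,0)-Q,axis=1))
assert np.hypot(p[0]-.4545,p[1]-.089)<.01
x,y=p[:2]
bot.servo_line([x,y,.13],velocity=.2); bot.servo_line([x,y,.095],velocity=.08); st('at')
hand.move_gripper(.04,30); st('grip')
bot.servo_line([x,y,.26],velocity=.2); st('lift')
bot.servo_line([.6056,.1692,.26],ori=q(6.7),velocity=.25); bot.dwell(.3)
bot.servo_line([.6056,.1692,.17],velocity=.15); st('mid'); bot.servo_line([.6056,.1692,.103],velocity=.06); st('down')
hand.move_gripper(.08); st('rel'); bot.servo_line([.6056,.1692,.28],velocity=.15)
hand.move_gripper(.085)
bot.reach([.416,-.236,.28],q(-27.5)); st(); snap('wrist','w5.png'); snap('side','s5.png')
E
```

```text
[0.45346783 0.08991251 0.11      ]
[0.05060709 0.02454794 0.05530874 0.02461124]
at t25.7 [0.4537 0.0899 0.0953] w0.0850 g0.0 F [-0.4 -0.6  1.1]
grip t26.1 [0.4538 0.09   0.0956] w0.0554 g31.4 F [-1.2 -0.5  6.2]
lift t27.0 [0.4528 0.0898 0.2589] w0.0556 g31.8 F [-0.8  0.6 -0.1]
mid t28.9 [0.6062 0.1693 0.1707] w0.0556 g31.9 F [-0.4 -0.1 -0.7]
down t30.2 [0.6059 0.1693 0.1034] w0.0553 g31.9 F [-0.2 -0.5 -1. ]
rel t30.6 [0.6057 0.1692 0.1032] w0.0804 g0.0 F [ 0.2 -0.4  0.6]
 t33.8 [ 0.4166 -0.2356  0.2801] w0.0848 g0.0 F [ 0.1 -0.1  0.4]
```

View pics/w5.png

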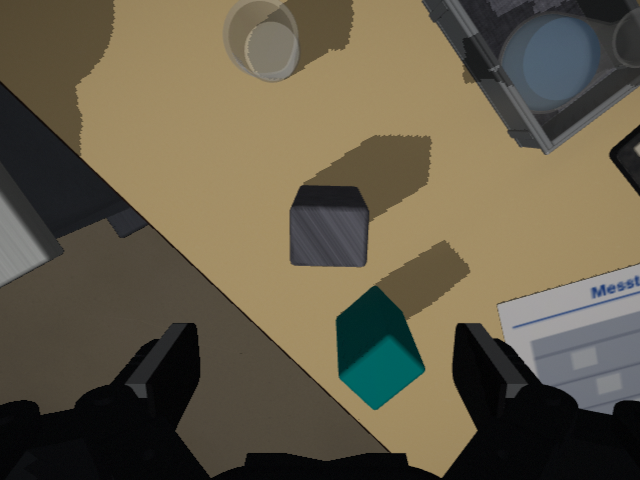

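View pics/s5.png

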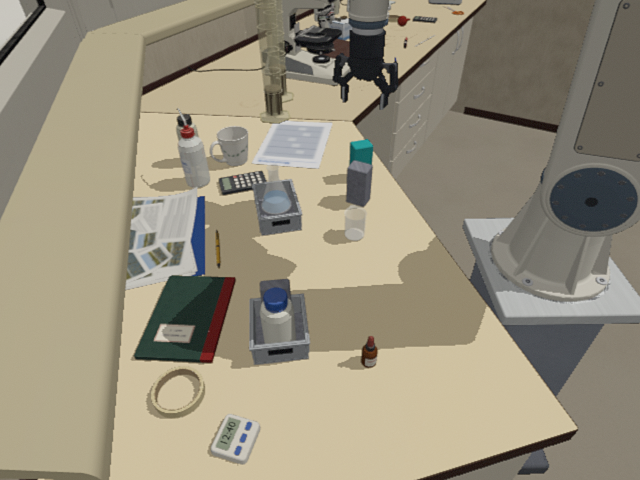

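The side view shows the bottle and thin brick seated in the short box. The thick brick's top face is at (290,208), (369,209), (366,266), (291,265) in the wrist view, aligned with the image rows. The fingers clear the turquoise decoy below it.

```bash
python3 - <<'E'
from h import *
Q=np.array([px2w('w5.png',u,v,.11)[:2] for u,v in[(290,208),(369,209),(366,266),(291,265)]]);print(np.linalg.norm(np.roll(Q,-1,0)-Q,axis=1))
p=Q.mean(0);print(p)
assert np.hypot(p[0]-.4166,p[1]+.2356)<.012
x,y=p
bot.servo_line([x,y,.13],velocity=.2); bot.servo_line([x,y,.095],velocity=.08); st('at')
hand.move_gripper(.04,30); st('grip')
bot.servo_line([x,y,.26],velocity=.2); st('lift')
X,Y=.622,-.144
bot.servo_line([X,Y,.26],ori=q(12.1),velocity=.25); bot.dwell(.3)
bot.servo_line([X,Y,.17],velocity=.15); st('mid'); bot.servo_line([X,Y,.103],velocity=.06); st('down')
hand.move_gripper(.08); st('rel'); bot.servo_line([X,Y,.30],velocity=.15)
bot.goto_joints([-1.133,.353,1.633,0,1.155,0]); st(); snap('top','t6.png'); snap('side','s6.png')
a=cv2.imread('pics/t6.png')[150:310,170:430];b=cv2.imread('pics/s6.png')[140:380,230:390]
f=lambda a,s:cv2.resize((255*(a/255.)**.6).astype(np.uint8),None,fx=s,fy=s,interpolation=cv2.INTER_CUBIC)
a=f(a,2);b=f(b,1.6);m=np.zeros((400,800,3),np.uint8);m[:320,:520]=a;m[:b.shape[0],530:530+b.shape[1]]=b;cv2.imwrite('pics/c6.png',m)
E
```

```text
[0.05454369 0.04143478 0.05379868 0.04136833]
[ 0.41633206 -0.24147954]
at t35.3 [ 0.4165 -0.2416  0.0952] w0.0848 g0.0 F [-0.1 -0.3  0.1]
grip t35.7 [ 0.4166 -0.2416  0.0957] w0.0559 g31.1 F [-1.1  0.8  5.5]
lift t36.7 [ 0.4157 -0.2411  0.259 ] w0.0560 g31.7 F [ 0.5 -0.6 -1.1]
mid t38.8 [ 0.6225 -0.1441  0.1707] w0.0557 g31.8 F [ 0.2  0.1 -0.5]
down t40.1 [ 0.6223 -0.1441  0.1034] w0.0556 g31.8 F [0.6 0.2 0.1]
rel t40.4 [ 0.6221 -0.144   0.1032] w0.0800 g0.0 F [ 0.8  0.6 -0. ]
 t43.9 [ 0.2674 -0.5653  0.2485] w0.0797 g0.0 F [0.3 0.4 1.6]
```

View pics/c6.png

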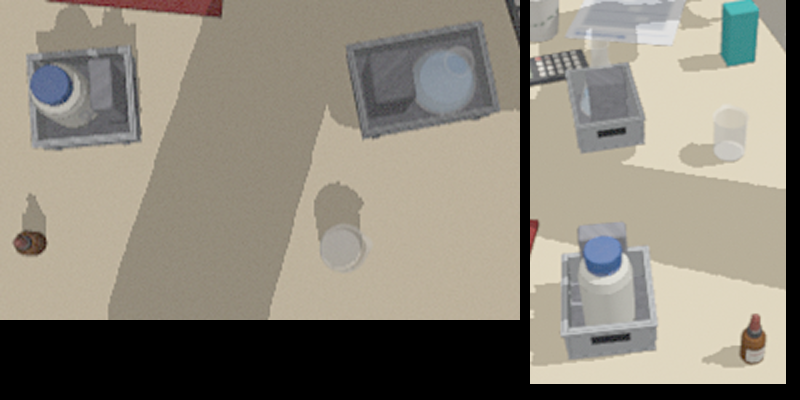

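The thin brick and bottle look right. The thick brick in the long box (side view near (622,90)) is worth one enlarged check.

```bash
python3 - <<'E'
from h import *
f=lambda a,s:cv2.resize((255*(a/255.)**.6).astype(np.uint8),None,fx=s,fy=s,interpolation=cv2.INTER_CUBIC)
a=f(cv2.imread('pics/s6.png')[155:240,240:310],5.5);b=f(cv2.imread('pics/t6.png')[150:230,335:430],4)
m=np.zeros((480,800,3),np.uint8);m[:a.shape[0],:a.shape[1]]=a;m[:b.shape[0],400:400+b.shape[1]]=b;cv2.imwrite('pics/c7.png',m)
# predicted pixels of brick top corners if upright on the floor
R=lambda a:np.array([[cos(a),-sin(a)],[sin(a),cos(a)]])
for n,o,s,ox in(('s6.png',(240,155),5.5,0),('t6.png',(335,150),4,400)):
    d=np.load('pics/'+n+'.npz')
    for c in[(-1,-1),(1,-1),(1,1),(-1,1)]:
        w=np.array([.622,-.144])+R(radians(12.1))@(np.array(c)*[.028,.0225])
        p=d['K']@(d['V']@[*w,.116,1])[:3];p=p[:2]/p[2];print(n,(p-o)*s+[ox,0])
E
```

```text
s6.png [256.61093946 137.13029149]
s6.png [130.35409716 153.92593979]
s6.png [143.40900346 212.01241533]
s6.png [273.67973639 194.18346854]
t6.png [573.15002114 192.8498995 ]
t6.png [552.3459194   91.90810619]
t6.png [470.3941254  107.23850527]
t6.png [490.78641292 208.37241747]
```

View pics/c7.png

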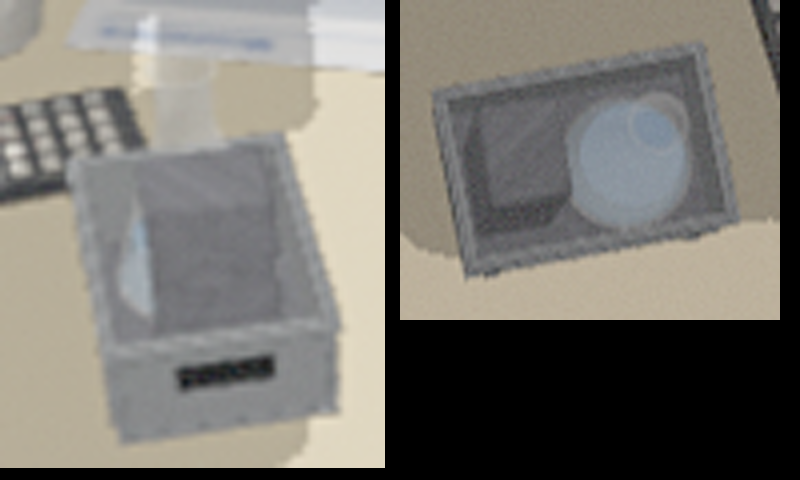

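The thick brick's top face lies where an upright brick on the box floor should appear (side ≈(135–270, 150–210)), with the flask upright behind it. Handing in.

```bash
python3 -c "
from h import *
print(hand_in())"
```

```text
the job is handed in; nothing more can be done
None
```

The job is handed in at about 44 s of the 118 s: the last pictures show the flask and thick brick upright in the longer box, the bottle and thin brick upright in the shorter box, and the beaker and dropper bottle where they stood; `hand_in()` gave no verdict.

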